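# Pin the press link to its yoke

### The arm

A 6-joint arm with a two-finger parallel gripper is mounted at the origin on the work surface. World frame = base frame: x ahead of the robot, y to its left, z up, the work surface at z = 0. Lengths are in mm, angles in rad, forces in N, time in s.
With the tool pointing down it reaches from about 400 to 925 mm from the base axis. Payload 3.4 kg.
Tool frame: the origin (TCP) lies at the very end of the fingers, on their centre line; the grasp point (between the pads) lies 19 mm behind it; z points along the fingers, y is the direction in which the jaws open and shut (so a half turn about z gives the same grasp; the last joint's range is limited). The gripper opens to 85 mm and grips with 20 to 120 N. Pads are 22 mm wide; open, the fingers measure 114 mm over their backs; the gripper's body (76 mm by 85 mm) begins 54 mm behind the grasp point. The pads swing forward as they close: fully open they stand 13 mm farther back than shut.
Start: joints at [1.119, 0.307, 1.506, -0, 1.328, -0.073], TCP at [212.127, 534.447, 231.305] pointing down, gripper open.
Joint ranges: [-3.12, 3.12], [-1.05, 2.28], [0.14, 2.33], [-1.42, 4.57], [0.1, 2.73], [-2.68, 2.68]. Speed limits (rad/s): [2.57, 2.57, 3.14, 3.14, 3.14, 3.14].

### API

Orientations are given as a rotation vector (axis times angle).
In Python, from workcell import bot gives the robot as it stands.
- The arm moves only by the tool play_rows, never from a script. Its argument "series" is a list of rows, each an object with "grip": the opening, from 0 (shut) to 1 (fully open); "travel": the shift along the world's x, y, z in cm, a list of three; "delta_rot": the turn, a rotation vector about the world's x, y, z in degrees, a list of three. A call has 1 to 10 rows; each row is the pose to reach, as a shift and turn from the pose commanded when the call began; what a row does not reach only later rows make up. A row lasts 1/10 s, in which the tool goes at most 50 mm and 8.59 degrees, less where a joint would pass 70% of its speed; a pose out of reach is approached as far as the arm can. A call with a gripper value outside its range is refused whole. The fingers move at their own pace and stop on an object; "grip_force" is the grip in N (left out, the last holds). Time passes only in rows, so rows that repeat a pose let the fingers close. It gives the time, the measured TCP pose, the force and the opening at its end, in the units of the state.
- bot.get_obs(): the state, without advancing time (a new reading comes with each control period).
- bot.camera(name): name is "scene" or "side" or "wrist"; returns a dict with "img" (384x512x3 uint8, red, green, blue), "fx", "fy", "cx", "cy" (pixels), "world_from_camera" (4x4, takes a point from camera to world coordinates). Camera axes: x right, y down, z forward; pixel columns grow to the right and rows downward; lengths in mm; the calibration is good to about 2 mm. A picture is of the moment at which its call begins. There is no depth.
- bot.close_job(): hands the job in, once; it reports no verdict.
The state is a dict: "time_s": time; "q": joint angles; "qvel": joint speeds; "tau": joint torques, N m; "tool_pos": TCP position; "tool_rot": TCP orientation; "force": force on the tool from outside, world axes, zero at the start; "torque": the same for the moment, N m; "width": finger opening in mm.
Only numpy, scipy, OpenCV 4.12 (cv2) and the standard library are available. Lean on these libraries where they do the work, as an engineer would, in place of code of your own. Each camera call takes 0.05 s, during which the arm holds its last target. There are 200 camera calls.

### The job

On the sloping blue deck of the press linkage stand, swing the link by its upright post until its eye is lined up between the two ears of the yoke. Then take the pin with the tall narrow head from the rack and push it through ear, eye and ear until its head sits flush on the upper ear, and let go. Leave the wide-headed pin in the rack, and the wrench, the can and the washer where they lie.

Things in the scene. Friction and masses are not known exactly. Their poses are not given: they have to be found in the camera images.
- yoke: Steel yoke on the stand's blue deck: two parallel ears (40 x 44, 10 mm thick, gap 18 mm) with 15 mm holes, joined by a web on the +y side (y 22 to 34, no higher than the ears), open at -y. Origin: centre of the upper hole's mouth, on the ear's top face. z: hole axis, outwards, 30 degrees from vertical, leaning to the robot's side; x: up the slope; y: level, to the web. Lower ear z -28 to -38 mm.
- stand: Grey stand, fixed to the bench, carrying the yoke and the link on a blue deck (200 mm up the slope by 150 mm) that slopes 30 degrees, low on the robot's side. Origin: on the bench, straight below the yoke's origin, which is 165 mm up. The deck's face is at z = -68 mm in the yoke's frame, 30 mm clear below the lower ear.
- link (a joint): Angle of the dark steel link (rad) about its hinge on the deck at x = -120 mm, y = 0 in the yoke's frame, axis along the yoke's z. 0: at its end stop, eye in line with the ears' holes. Grows as the eye swings out to the yoke's -y side, up to 1.1; starts at 0.5 to 0.9. It stays where it is left; about 2 N at the post moves it.
- link_post (a point): Grip point on the link's upright round post, 14 mm in diameter, parallel to the yoke's z. The post rises 40 mm from the link's top face; this point is 24 mm above that face, 16 mm below the post's top. In the yoke's frame it is at z = +11 mm, on a circle of 60 mm radius about the hinge; link home: x = -60 mm, y = 0. Axes: x from hinge to eye, z up the post.
- link_eye (a point): Centre of the eye at the link's end, 120 mm from the hinge: a ring 28 mm across, 12 mm thick, with a 15 mm hole. It lies in the middle of the gap between the ears when the link is home (19 mm below the yoke's origin along its z).
- pin_head (a point): Centre of the round head of the steel pin to use: head 24 mm in diameter, 36 mm tall, flat underside 18 mm below this point; shank 12 mm in diameter, 56 mm long, its last 10 mm tapering to 6 mm. z: along the pin, tip to head. It hangs upright by its head in either hole of the rack. Seated in the yoke, this point is 18 mm out along the yoke's z.
- wide_head (a point): Centre of the head of the other steel pin, which stays in the rack's other hole: a wide flat head, 38 mm in diameter and 16 mm tall. Its shank is too short for the yoke.
- rack: Wooden pin rack, fixed to the bench: plate 50 mm by 160 mm on end cheeks, upper face 80 mm above the bench. Origin: centre of its underside. y runs along the row; two 15 mm holes at y = -40 and +40 mm, in which the two pins hang in either order.
- wrench: Wrench, 160 mm long, lying on the bench. Leave alone.
- can: Closed metal can, 80 mm across, 100 mm tall. Leave alone.
- washer: Large steel washer, 40 mm across, 6 mm thick, flat on the bench. Leave alone.
Not all that is in view belongs to the job. What is shaped like the part that bears pin_head but yellow is not meant.

How it is judged (in metres and radians):
On the way:
1. the link is swung home, its eye in line with the ears' holes (value of joint link below 0.05 rad), for 0.2 s.
At the end, for the whole second after the job is handed in: The link is home (within 0.05 rad), and the narrow-headed pin is through upper ear, eye and lower ear, at rest, its head seated on the upper ear (within 3.5 mm), centred within 4 mm and in line with the holes within 0.12 rad (value of joint link below 0.05 rad and x of pin_head in the frame of yoke between -0.004 and 0.004 m and y of pin_head in the frame of yoke between -0.004 and 0.004 m and z of pin_head in the frame of yoke between 0.014 and 0.0215 m and angle between the z axis of pin_head and the z axis of yoke, either way round below 0.12 rad and linear speed of pin below 0.02 m/s); the robot touches nothing.
It fails at once if the wrench, the can or the washer is moved by more than 40 mm (distance of any of wrench, can, washer from where it was at the start of the episode above 0.04 m).
It fails at once if the wide-headed pin is moved by more than 20 mm (distance of wide_head from where it was at the start of the episode above 0.02 m).
It also fails if it takes over 51 s, if anything falls off the work surface, if the arm or the gripper's body presses on something with over 40 N, if the wrist force passes 120 N, or if a joint passes its speed limit or range.

## Working session

There is one attempt and no reset: what is moved stays moved. The work goes in short steps, Python scripts to look and compute and a tool call to move; the robot and the scene stay as the last step left them, time stands still between calls to the robot, and variables do not carry over. Pictures are saved under pics/ and viewed, about 8 in all and at most 12, crops included, and the job is handed in when it is done.

Besides the shell and the picture viewer there is one more tool, called after "Emit:" by a JSON object that holds its "name" and its "arguments", one argument or row to a line. play_rows: Moves the arm, as the interface text tells. Its arguments: {"type":"object","properties":{"series":{"type":"array"},"grip_force":{"type":"number"}},"required":["series"]}

```bash
mkdir -p pics; ls
python3 - <<'E'
from workcell import bot
import cv2
for n in ("scene","side"):
    c=bot.camera(n); cv2.imwrite(f"pics/{n}0.png",cv2.resize(c["img"][:,:,::-1],(800,600),interpolation=cv2.INTER_CUBIC))
    print(n,c["fx"],c["fy"],c["cx"],c["cy"]); print(c["world_from_camera"].round(4).tolist())
o=bot.get_obs(); print(o)
E
```

```text
pics
scene 391.83345697872636 391.83345697872636 257.8363242988956 189.4374838954748
[[-0.0325, 0.8458, -0.5325, 1016.4471], [0.9994, 0.0356, -0.0045, 40.5504], [0.0152, -0.5323, -0.8464, 872.925], [0.0, 0.0, 0.0, 1.0]]
side 380.33147071748397 380.33147071748397 255.07935556874267 192.6176153518894
[[0.9949, -0.0714, 0.0719, 475.0247], [-0.099, -0.5337, 0.8398, -674.1996], [-0.0217, -0.8426, -0.5381, 570.8491], [0.0, 0.0, 0.0, 1.0]]
{'time_s': 0.1, 'q': array([ 1.11946934e+00,  3.07476390e-01,  1.50755609e+00, -1.59175609e-05,
        1.32840026e+00, -7.35040358e-02]), 'qvel': array([-0.00044136, -0.00188759, -0.00345319, -0.00170866, -0.00016125,
        0.00044053]), 'tau': array([ 2.75712599e-03, -4.58522272e+01, -2.52610713e+01, -2.96880708e-04,
        5.53614664e-03,  4.45890510e-05]), 'tool_pos': array([211.86884496, 533.86022521, 230.48060978]), 'tool_rot': array([-5.89866221e-01, -3.08524701e+00,  2.79733934e-03]), 'force': array([ 0.96394786, -0.10881278, -0.20648221]), 'torque': array([ 0.0554525 , -0.01745216,  0.04108922]), 'width': 85.70333336585031}
```

View pics/scene0.png

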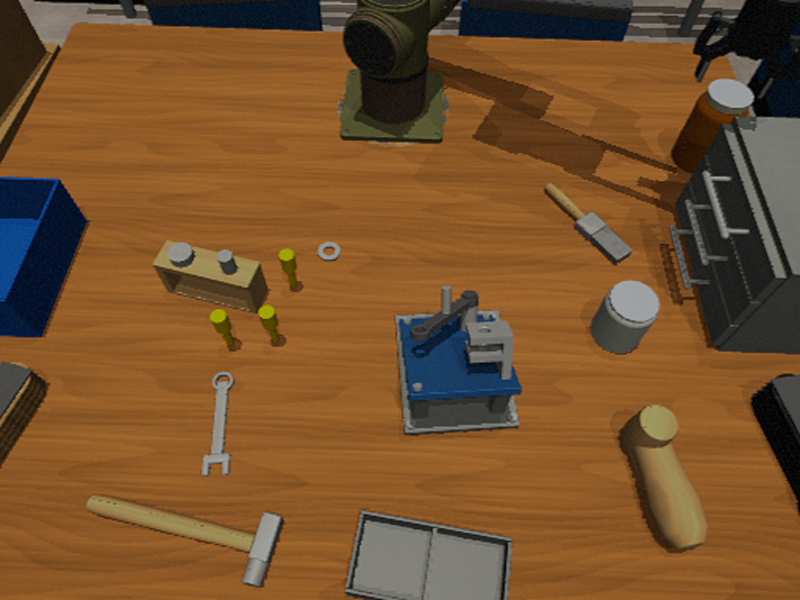

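View pics/side0.png

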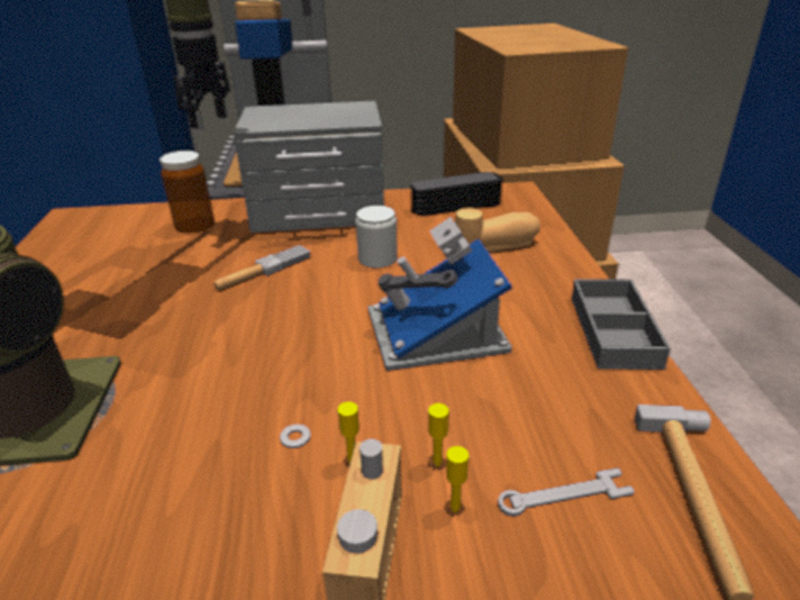

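Scene: the narrow-headed grey pin's head is at about (227,262) in the rack, and the wide head is at (180,253). Things that could be mistaken for the pin are the yellow ones at (288,262), (221,322) and (268,318) in scene px. The grey tall narrow head in the rack fits the description. The yoke is at (489,335), the link post's top at (446,292) and the eye at about (420,330).

I'll use one composite of crops to check the choice and read off pixels.

```bash
cat > h.py <<'E'
import numpy as np, cv2
from workcell import bot
from scipy.spatial.transform import Rotation as R
def crop(img,x0,y0,w,h,s):
    a=cv2.resize(np.ascontiguousarray(img[y0:y0+h,x0:x0+w,::-1]),None,fx=s,fy=s,interpolation=cv2.INTER_CUBIC)
    for x in range(x0-x0%10+10,x0+w,10):
        cv2.line(a,(int((x-x0+.5)*s),0),(int((x-x0+.5)*s),5),(0,255,255),1); cv2.putText(a,str(x),(int((x-x0+.5)*s)-10,15),0,.33,(255,255,255),1)
    for y in range(y0-y0%10+10,y0+h,10):
        cv2.line(a,(0,int((y-y0+.5)*s)),(5,int((y-y0+.5)*s)),(0,255,255),1); cv2.putText(a,str(y),(7,int((y-y0+.5)*s)+4),0,.33,(255,255,255),1)
    return a
def proj(c,P):
    T=np.linalg.inv(c["world_from_camera"]); p=np.atleast_2d(P)@T[:3,:3].T+T[:3,3]
    return np.c_[c["fx"]*p[:,0]/p[:,2]+c["cx"],c["fy"]*p[:,1]/p[:,2]+c["cy"]]
def ray(c,uv):
    T=c["world_from_camera"]; d=T[:3,:3]@[(uv[0]-c["cx"])/c["fx"],(uv[1]-c["cy"])/c["fy"],1]
    return T[:3,3],d/np.linalg.norm(d)
def at_z(c,uv,z):
    o,d=ray(c,uv); return o+d*(z-o[2])/d[2]
def yokeR(yaw):  # columns x,y,z; yaw 0: x up-slope = world +x
    return R.from_euler('z',yaw).as_matrix()@R.from_euler('y',-30,degrees=True).as_matrix()
E
python3 - <<'E'
from h import *
s=bot.camera("scene")["img"]; d=bot.camera("side")["img"]
cv2.imwrite("pics/c1.png",np.vstack([np.hstack([crop(s,250,180,86,64,4.65),crop(d,236,135,86,64,4.65)]),np.hstack([crop(s,96,148,86,64,4.65),crop(d,190,250,86,129,2.325)[:298].repeat(1,0) if 0 else cv2.copyMakeBorder(crop(d,190,270,86,64,4.65),0,0,0,0,0)])]))
E
```

```text
(no output)
```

View pics/c1.png

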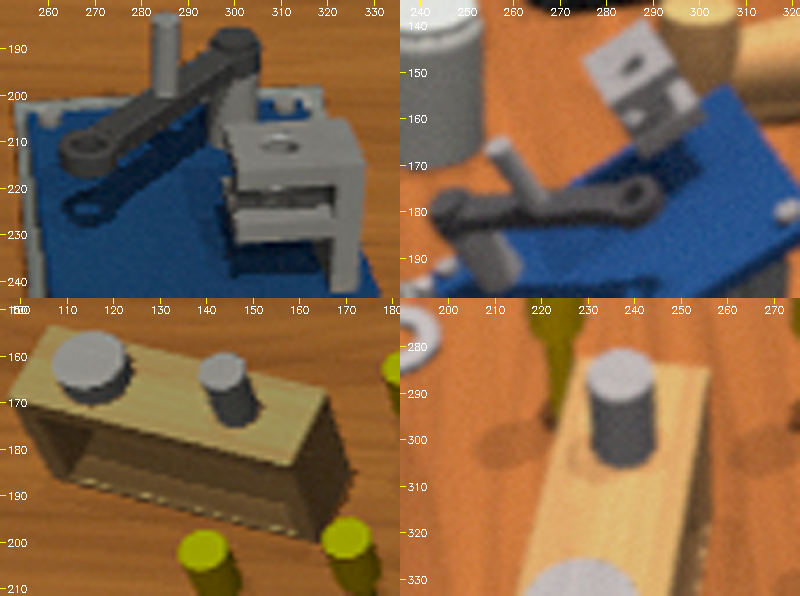

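```bash
cat > fit.py <<'E'
from h import *
from scipy.optimize import least_squares
S=bot.camera("scene"); D=bot.camera("side")
Y=np.array([[0,0,0],[-20,-22,0],[20,-22,0],[-20,34,0],[20,34,0]])
us=np.array([[309.7,210.9],[298.5,206.4],[300.7,213.5],[323,204.9],[327.3,213.5]])
X0=lambda x,y:[236+(x-400)/4.65-.5,135+y/4.65-.5]
ud=np.array([X0(632,65),X0(612,105),X0(670,62),X0(583,65),X0(645,22)])
L=lambda phi,r,z:np.array([-120+r*np.cos(phi),-r*np.sin(phi),z])
ls=np.array([[285.2,183.4],[268.4,211.8]]); ld=np.array([X0(498,147),X0(636,193)])
def f(p,full=0):
    M=yokeR(p[2]); t=[p[0],p[1],165]
    P=np.vstack([Y,L(p[3],60,27),L(p[3],120,-13)])@M.T+t
    return np.r_[(proj(S,P)-np.vstack([us,ls])).ravel(),(proj(D,P)-np.vstack([ud,ld])).ravel()]
r=least_squares(f,[550,100,0,.7],loss='soft_l1'); print("yoke",r.x.round(3)); print(f(r.x).reshape(2,-1,2).round(1).tolist())
def tri(a,b):
    o1,d1=ray(S,a);o2,d2=ray(D,b); A=np.c_[d1,-d2]; k=np.linalg.lstsq(A,o2-o1,rcond=None)[0]; p,q=o1+k[0]*d1,o2+k[1]*d2; return ((p+q)/2).round(1),np.linalg.norm(p-q).round(1)
print("pin top tri",tri((143.5,163),(236.8,285.8)), "z116:",at_z(S,(143.5,163),116).round(1),at_z(D,(236.8,285.8),116).round(1))
print("wide",at_z(S,(115.3,160.4),96).round(1))
for n,uv,z in(("can",(632/1.5625,300/1.5625),100),("yel",(288/1.5625,256/1.5625),80),("yel2",(268/1.5625,312/1.5625),80),("yel3",(221/1.5625,316/1.5625),80),("washer",(329/1.5625,251/1.5625),6)): print(n,at_z(S,uv,z).round(0))
E
python3 fit.py
```

```text
yoke [619.143 144.913  81.804 -99.791]
[[[-0.4, 0.1], [-1.4, 0.4], [-0.1, 3.3], [0.3, 0.1], [0.6, 1.3], [-0.6, 0.7], [0.5, -0.5]], [[-0.8, 0.4], [-1.0, 0.4], [0.8, 0.3], [-0.9, -1.0], [-0.7, -0.7], [-0.1, -0.2], [-0.6, -0.1]]]
pin top tri (array([ 478.4, -236.9,  116. ]), np.float64(1.5)) z116: [ 477.6 -236.7  116. ] [ 479.  -237.5  116. ]
wide [ 458.6 -313.9   96. ]
can [523. 379. 100.]
yel [ 450. -149.   80.]
yel2 [ 554. -165.   80.]
yel3 [ 564. -234.   80.]
washer [383. -96.   6.]
```

```bash
cat >> h.py <<'E'
YO=np.array([619.1,144.9,165.]); YAW=0.123; PHI=0.740
def toolR(yaw,tilt=True):
    M=yokeR(yaw) if tilt else R.from_euler('z',yaw).as_matrix()
    return np.c_[-M[:,0],M[:,1],-M[:,2]]
def go(P,Rt):
    o=bot.get_obs(); Rc=R.from_rotvec(o["tool_rot"]).as_matrix()
    print("t",round(o["time_s"],2),"travel cm",((P-o["tool_pos"])/10).round(2).tolist(),"rot deg",np.degrees(R.from_matrix(Rt@Rc.T).as_rotvec()).round(1).tolist())
def yk(v): return YO+yokeR(YAW)@np.array(v,float)
E
python3 - <<'E'
from h import *
go(yk([-55,-15,130]),toolR(YAW))
E
```

```text
t 0.3 travel cm [29.71, -41.8, 1.91] rot deg [-3.8, -30.1, 28.0]
```

Emit:
{"name": "play_rows", "arguments": {
  "series": [
    {"grip":1,"travel":[6,-8.4,1],"delta_rot":[-0.8,-6,5.6]},
    {"grip":1,"travel":[12,-16.8,2],"delta_rot":[-1.5,-12,11.2]},
    {"grip":1,"travel":[18,-25,2],"delta_rot":[-2.3,-18,16.8]},
    {"grip":1,"travel":[24,-33.4,2],"delta_rot":[-3,-24,22.4]},
    {"grip":0.6,"travel":[29.7,-41.8,1.9],"delta_rot":[-3.8,-30.1,28]},
    {"grip":0.6,"travel":[29.7,-41.8,1.9],"delta_rot":[-3.8,-30.1,28]},
    {"grip":0.6,"travel":[29.7,-41.8,1.9],"delta_rot":[-3.8,-30.1,28]},
    {"grip":0.6,"travel":[29.7,-41.8,1.9],"delta_rot":[-3.8,-30.1,28]},
    {"grip":0.6,"travel":[29.7,-41.8,1.9],"delta_rot":[-3.8,-30.1,28]},
    {"grip":0.6,"travel":[29.7,-41.8,1.9],"delta_rot":[-3.8,-30.1,28]}
  ]
}}

```text
time_s: 1.3
tool_pos: [501.6, 126.3, 250.8]
tool_rot: [-0.16, 2.612, 0.045]
force: [0.9, 1.6, 0.5]
width: 51.0
```

Run:
```python
from h import *
c=bot.camera("wrist"); o=bot.get_obs(); print(o["tool_pos"],o["width"],c["fx"],c["world_from_camera"].round(3).tolist())
go(yk([-55,-15,130]),toolR(YAW))
a=cv2.resize(c["img"][:,:,::-1],(800,600),interpolation=cv2.INTER_CUBIC)
Pr=proj(c,[yk([0,0,0]),yk([-120+60*np.cos(PHI),-60*np.sin(PHI),27]),yk([-120+120*np.cos(PHI),-120*np.sin(PHI),-13]),yk([-20,-22,0])]); print(Pr.round(1).tolist())
for p in Pr: cv2.drawMarker(a,tuple(int(v) for v in (p+.5)*1.5625),(0,255,0),0,12,1)
cv2.imwrite("pics/w1.png",a)
```

```text
[507.36647194 118.77759165 252.20536058] 51.45450433406122 328.0076333662464 [[-0.121, 0.687, 0.717, 369.927], [0.993, 0.083, 0.088, 108.987], [0.001, 0.722, -0.692, 339.314], [0.0, 0.0, 0.0, 1.0]]
t 1.35 travel cm [0.18, -0.26, -0.21] rot deg [0.2, 0.4, 0.3]
[[256.6, 245.3], [205.5, 171.4], [169.7, 208.7], [232.3, 225.1]]
```

View pics/w1.png

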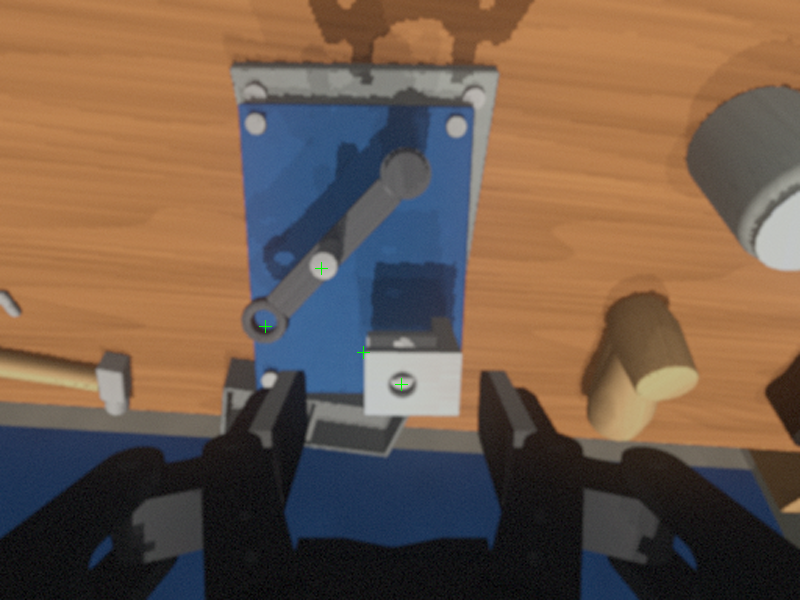

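The wrist view agrees with the fit. I read the hole at (403,384), the post top at (323,265) and the eye at (265,322), each within about 2 px of the prediction. Next I'll grip the post.

Run:
```python
from h import *
x,y=-120+60*np.cos(PHI),-60*np.sin(PHI)
for z in (40,-6): go(yk([x,y,z]),toolR(YAW))
```

```text
t 1.35 travel cm [3.18, -2.45, -9.04] rot deg [0.2, 0.4, 0.3]
t 1.35 travel cm [5.46, -2.17, -13.02] rot deg [0.2, 0.4, 0.3]
```

Emit:
{"name": "play_rows", "arguments": {
  "series": [
    {"grip":0.6,"travel":[1.5,-1.2,-4.5],"delta_rot":[0,0,0]},
    {"grip":0.6,"travel":[3.1,-2.4,-8.8],"delta_rot":[0,0,0]},
    {"grip":0.6,"travel":[3.1,-2.4,-8.9],"delta_rot":[0,0,0]},
    {"grip":0.6,"travel":[3.1,-2.4,-8.9],"delta_rot":[0,0,0]},
    {"grip":0.6,"travel":[4.2,-2.3,-10.9],"delta_rot":[0,0,0]},
    {"grip":0.6,"travel":[5.3,-2.1,-12.8],"delta_rot":[0,0,0]},
    {"grip":0.6,"travel":[5.3,-2.1,-12.8],"delta_rot":[0,0,0]},
    {"grip":0.6,"travel":[5.3,-2.1,-12.8],"delta_rot":[0,0,0]},
    {"grip":0.6,"travel":[5.3,-2.1,-12.8],"delta_rot":[0,0,0]}
  ]
}}

```text
time_s: 2.25
tool_pos: [554.1, 107.9, 124.3]
tool_rot: [-0.162, 2.61, 0.045]
force: [0.3, -0.1, -0.1]
width: 51.0
```

Run:
```python
from h import *
o=bot.get_obs(); print((yokeR(YAW).T@(o["tool_pos"]-YO)).round(1),o["force"].round(1))
x,y=-120+60*np.cos(PHI),-60*np.sin(PHI)
go(yk([x,y,-6]),toolR(YAW))
```

```text
[-80.2 -28.7  -0.8] [ 0.3 -0.1 -0.1]
t 2.25 travel cm [0.79, -1.08, -0.23] rot deg [-0.1, 0.2, -0.1]
```

Emit:
{"name": "play_rows", "arguments": {
  "series": [
    {"grip":0.6,"travel":[0.8,-1.1,-0.2],"delta_rot":[0,0,0]},
    {"grip":0.6,"travel":[0.8,-1.1,-0.2],"delta_rot":[0,0,0]},
    {"grip":0.6,"travel":[0.8,-1.1,-0.2],"delta_rot":[0,0,0]},
    {"grip":0,"travel":[0.8,-1.1,-0.2],"delta_rot":[0,0,0]},
    {"grip":0,"travel":[0.8,-1.1,-0.2],"delta_rot":[0,0,0]},
    {"grip":0,"travel":[0.8,-1.1,-0.2],"delta_rot":[0,0,0]},
    {"grip":0,"travel":[0.8,-1.1,-0.2],"delta_rot":[0,0,0]},
    {"grip":0,"travel":[0.8,-1.1,-0.2],"delta_rot":[0,0,0]}
  ],
  "grip_force": 30
}}

```text
time_s: 3.05
tool_pos: [560.8, 96.4, 119.7]
tool_rot: [-0.161, 2.615, 0.045]
force: [-4.7, 3.6, 3.9]
width: 13.4
```

Run:
```python
from h import *
o=bot.get_obs(); p=yokeR(YAW).T@(o["tool_pos"]-YO); print(p.round(1),o["force"].round(1),o["width"])
for ph in (.6,.45,.3,.15,.0,-.04):
    # shift from the present point by the arc
    go(o["tool_pos"]+yokeR(YAW)@(60*np.array([np.cos(ph)-np.cos(PHI),np.sin(PHI)-np.sin(ph),0])),toolR(YAW))
```

```text
[-77.9 -40.9  -7.3] [-4.7  3.6  3.9] 13.37240477313526
t 3.05 travel cm [0.37, 0.71, 0.26] rot deg [-0.1, -0.1, -0.0]
t 3.05 travel cm [0.66, 1.53, 0.49] rot deg [-0.1, -0.1, -0.0]
t 3.05 travel cm [0.84, 2.39, 0.65] rot deg [-0.1, -0.1, -0.0]
t 3.05 travel cm [0.9, 3.28, 0.75] rot deg [-0.1, -0.1, -0.0]
t 3.05 travel cm [0.85, 4.18, 0.78] rot deg [-0.1, -0.1, -0.0]
t 3.05 travel cm [0.82, 4.42, 0.78] rot deg [-0.1, -0.1, -0.0]
```

Emit:
{"name": "play_rows", "arguments": {
  "series": [
    {"grip":0,"travel":[0.4,0.7,0.3],"delta_rot":[0,0,0]},
    {"grip":0,"travel":[0.6,1.5,0.5],"delta_rot":[0,0,0]},
    {"grip":0,"travel":[0.8,2.4,0.65],"delta_rot":[0,0,0]},
    {"grip":0,"travel":[0.9,3.3,0.75],"delta_rot":[0,0,0]},
    {"grip":0,"travel":[0.9,3.8,0.8],"delta_rot":[0,0,0]},
    {"grip":0,"travel":[0.85,4.2,0.8],"delta_rot":[0,0,0]},
    {"grip":0,"travel":[0.8,4.4,0.8],"delta_rot":[0,0,0]},
    {"grip":0,"travel":[0.8,4.5,0.8],"delta_rot":[0,0,0]},
    {"grip":0,"travel":[0.8,4.5,0.8],"delta_rot":[0,0,0]},
    {"grip":0,"travel":[0.8,4.5,0.8],"delta_rot":[0,0,0]}
  ]
}}

```text
time_s: 4.05
tool_pos: [574.1, 141.3, 130.3]
tool_rot: [-0.16, 2.606, 0.045]
force: [6.5, -2.7, 0.2]
width: 13.1
```

Run:
```python
from h import *
o=bot.get_obs(); p=yokeR(YAW).T@(o["tool_pos"]-YO); print(p.round(1),(yokeR(YAW).T@o["force"]).round(1),o["width"])
```

```text
[-56.4   1.9  -7.5] [ 5.4 -3.5 -2.9] 13.069155951925326
```

Emit:
{"name": "play_rows", "arguments": {
  "series": [
    {"grip":0,"travel":[0,0.3,0],"delta_rot":[0,0,0]},
    {"grip":0,"travel":[0,0.3,0],"delta_rot":[0,0,0]},
    {"grip":0,"travel":[0,0.3,0],"delta_rot":[0,0,0]},
    {"grip":0,"travel":[0,0.3,0],"delta_rot":[0,0,0]}
  ]
}}

```text
time_s: 4.45
tool_pos: [574.0, 142.3, 130.3]
tool_rot: [-0.16, 2.606, 0.041]
force: [7.0, -14.3, 1.7]
width: 13.1
```

Run:
```python
from h import *
o=bot.get_obs(); p=yokeR(YAW).T@(o["tool_pos"]-YO); print(p.round(1),(yokeR(YAW).T@o["force"]).round(1),o["width"])
go(o["tool_pos"]+yokeR(YAW)@[0,0,120.],toolR(YAW))
```

```text
[-56.4   3.   -7.5] [  5.3 -15.1  -1.1] 13.089442213492415
t 4.45 travel cm [-5.95, -0.74, 10.39] rot deg [0.0, 0.4, 0.0]
```

The link is at its end stop, since the force rose to 15 N. Next I'll release, retract and look.

Emit:
{"name": "play_rows", "arguments": {
  "series": [
    {"grip":0.5,"travel":[0,-0.2,0],"delta_rot":[0,0,0]},
    {"grip":0.5,"travel":[0,-0.2,0],"delta_rot":[0,0,0]},
    {"grip":0.5,"travel":[0,-0.2,0],"delta_rot":[0,0,0]},
    {"grip":0.5,"travel":[-2,-0.2,3.5],"delta_rot":[0,0,0]},
    {"grip":0.5,"travel":[-4,-0.7,7],"delta_rot":[0,0,0]},
    {"grip":0.5,"travel":[-6,-0.7,10.4],"delta_rot":[0,0,0]},
    {"grip":0.5,"travel":[-6,-0.7,10.4],"delta_rot":[0,0,0]},
    {"grip":0.5,"travel":[-6,-0.7,10.4],"delta_rot":[0,0,0]},
    {"grip":0.5,"travel":[-6,-0.7,10.4],"delta_rot":[0,0,0]},
    {"grip":0.5,"travel":[-6,-0.7,10.4],"delta_rot":[0,0,0]}
  ]
}}

```text
time_s: 5.45
tool_pos: [509.4, 137.0, 230.3]
tool_rot: [-0.161, 2.616, 0.044]
force: [0.2, 0.1, 0.2]
width: 42.6
```

Run:
```python
from h import *
c=bot.camera("wrist"); o=bot.get_obs(); print(o["tool_pos"],o["qvel"].round(3),c["world_from_camera"][:3,3].round(1))
Pr=proj(c,[yk(v) for v in ([0,0,0],[-60,0,27],[-20,-22,0],[20,-22,0],[-20,34,0],[20,34,0])]); print(Pr.round(1).tolist())
np.save("w2.npy",c["world_from_camera"]); cv2.imwrite("pics/w2raw.png",c["img"][:,:,::-1])
print(c["fx"],c["fy"],c["cx"],c["cy"])
cv2.imwrite("pics/w2.png",crop(c["img"],200,120,130,98,6))
```

```text
[509.53176166 137.01167024 230.31241439] [-0.002  0.002 -0.004  0.     0.002  0.002] [378.2 119.9 319.5]
[[245.7, 259.8], [244.6, 202.6], [219.4, 238.3], [220.7, 280.5], [285.9, 238.2], [284.7, 280.4]]
328.0076333662464 328.0076333662464 250.8604310654088 192.94457438510753
```

View pics/w2.png

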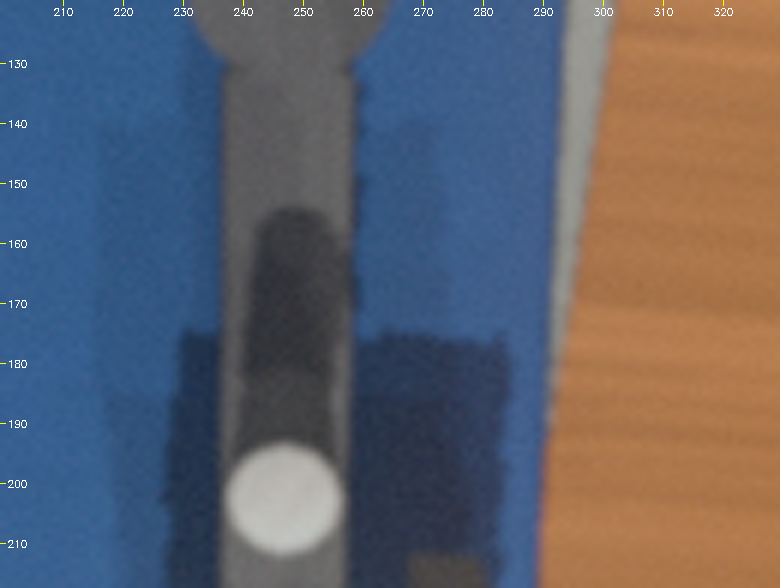

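The post top is at (247,203), predicted (244.6,202.6), so the link looks home. My crop cut off the yoke, so I'll view the lower part of the same frame.

Run:
```python
from h import *
i=cv2.imread("pics/w2raw.png")[:,:,::-1]; cv2.imwrite("pics/w2b.png",crop(i,205,222,100,74,8))
```

```text
(no output)
```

View pics/w2b.png

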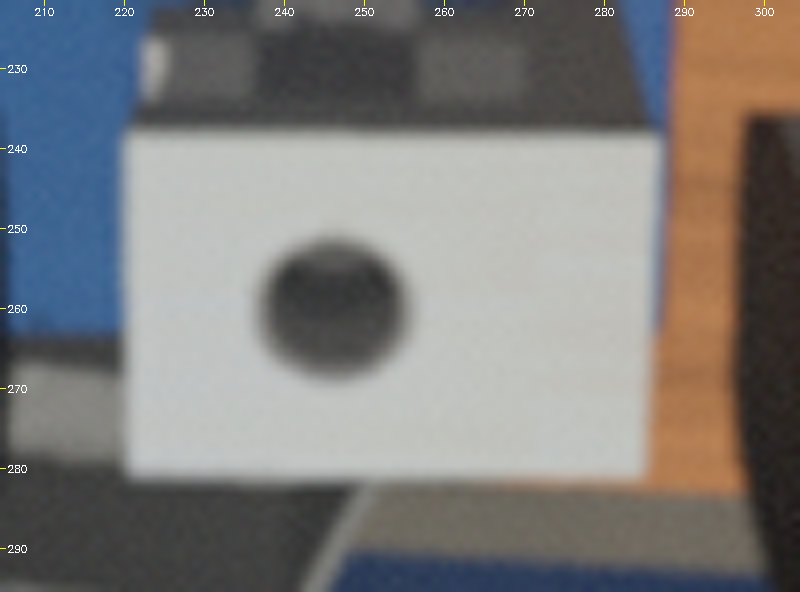

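Run:
```python
from h import *
from scipy.optimize import least_squares
c=dict(world_from_camera=np.load("w2.npy"),fx=328.0076,fy=328.0076,cx=250.8604,cy=192.9446)
Y=np.array([[0,0,0],[-20,-22,0],[20,-22,0],[-20,34,0],[20,34,0],[-60,0,27]])
u=np.array([[246.25,260],[220.4,238],[220.5,281.25],[287.25,238],[285.4,281.2],[246.9,202.7]])
f=lambda p:(proj(c,Y@yokeR(p[2]).T+[p[0],p[1],165])-u).ravel()
r=least_squares(f,[619,145,.12]); print(r.x.round(3),f(r.x).reshape(-1,2).round(2).tolist())
o=bot.get_obs(); Rk=toolR(-.251,False)   # jaws along the rack row
P=np.array([478.4,-237.,0])
# route: up, over, above pin
print(R.from_matrix(Rk).as_rotvec())
go(P+[0,0,230],Rk)
```

```text
[6.19198e+02 1.45561e+02 1.08000e-01] [[0.16, -0.12], [0.03, 0.17], [0.58, -0.83], [-0.31, 0.66], [-0.35, -0.4], [-0.08, 0.11]]
[0.39323572 3.11688467 0.        ]
t 5.5 travel cm [-3.11, -37.4, -0.03] rot deg [1.9, 30.0, -20.9]
```

Emit:
{"name": "play_rows", "arguments": {
  "series": [
    {"grip":0.6,"travel":[-0.4,-4,0.5],"delta_rot":[0.2,3.3,-2.3]},
    {"grip":0.6,"travel":[-0.8,-8.5,0.5],"delta_rot":[0.4,6.8,-4.7]},
    {"grip":0.6,"travel":[-1.2,-13,0.5],"delta_rot":[0.7,10.5,-7.3]},
    {"grip":0.6,"travel":[-1.5,-17.5,0.5],"delta_rot":[0.9,14,-9.8]},
    {"grip":0.6,"travel":[-1.9,-22,0.3],"delta_rot":[1.1,17.7,-12.3]},
    {"grip":0.6,"travel":[-2.3,-26.5,0],"delta_rot":[1.3,21.3,-14.8]},
    {"grip":0.6,"travel":[-2.7,-31,0],"delta_rot":[1.6,25,-17.3]},
    {"grip":0.6,"travel":[-3,-35,0],"delta_rot":[1.8,28,-19.6]},
    {"grip":0.6,"travel":[-3.1,-37.4,0],"delta_rot":[1.9,30,-20.9]},
    {"grip":0.6,"travel":[-3.1,-37.4,0],"delta_rot":[1.9,30,-20.9]}
  ]
}}

```text
time_s: 6.5
tool_pos: [480.2, -240.9, 230.2]
tool_rot: [0.399, 3.115, -0.001]
force: [0.4, 0.7, 0.3]
width: 51.2
```

Emit:
{"name": "play_rows", "arguments": {
  "series": [
    {"grip":0.6,"travel":[0,0,0],"delta_rot":[0,0,0]},
    {"grip":0.6,"travel":[0,0,0],"delta_rot":[0,0,0]},
    {"grip":0.6,"travel":[0,0,0],"delta_rot":[0,0,0]},
    {"grip":0.6,"travel":[0,0,0],"delta_rot":[0,0,0]},
    {"grip":0.6,"travel":[0,0,0],"delta_rot":[0,0,0]}
  ]
}}

```text
time_s: 7.0
tool_pos: [478.9, -236.1, 232.4]
tool_rot: [0.391, 3.114, 0.0]
force: [-0.9, -0.3, 0.2]
width: 51.1
```

```bash
sed -i 's/^YO=.*/YO=np.array([619.2,145.4,165.]); YAW=0.113; PHI=0.0/' h.py
python3 - <<'E'
from h import *
c=bot.camera("wrist"); o=bot.get_obs(); print(o["tool_pos"],o["qvel"].round(3))
P=[[478.4,-237,116],[458.6,-313.9,96]]; p=proj(c,P); print(p.round(1).tolist())
u,v=p[0].astype(int); np.savez("w3.npz",T=c["world_from_camera"])
cv2.imwrite("pics/w3.png",crop(c["img"],max(u-75,0),max(min(v-50,384-100),0),135,100,5.9))
for z in (150,): go(np.array([478.4,-237,z]),toolR(-.251,False))
E
```

```text
[ 478.90554704 -236.27962183  232.39692481] [-0.003  0.003 -0.003 -0.001 -0.     0.   ]
[[250.9, 187.0], [160.3, 180.9]]
t 7.05 travel cm [-0.05, -0.07, -8.24] rot deg [0.0, 0.2, -0.1]
```

View pics/w3.png

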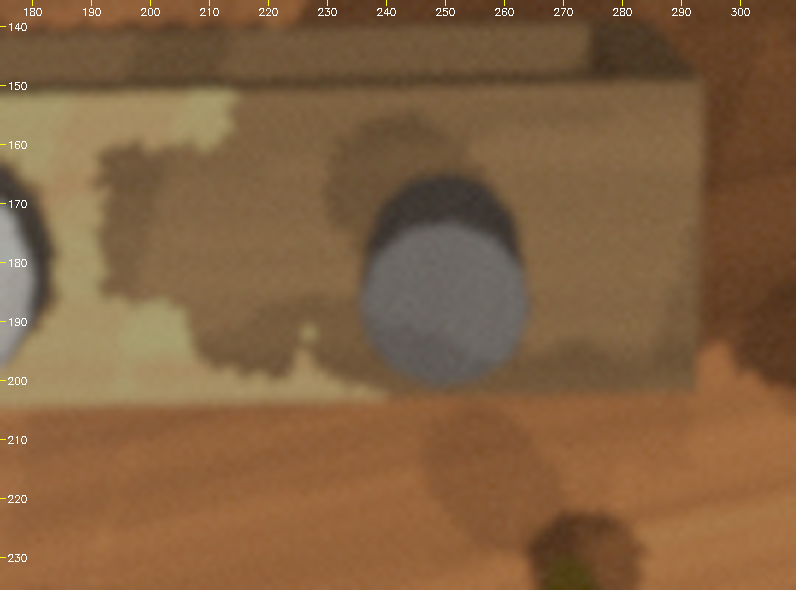

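The grey head's top is at (249.8,188.0) against a predicted (250.9,187.0), so it is about 1 mm off and clearly the narrow grey pin.

Run:
```python
from h import *
T=np.load("w3.npz")["T"]
c=dict(world_from_camera=T,fx=328.0076,fy=328.0076,cx=250.8604,cy=192.9446)
P=at_z(c,(249.8,188),116); print(P)
for z in (135,88): P[2]=z; go(P,toolR(-.251,False))
```

```text
[ 479.03526554 -238.06234366  116.        ]
t 7.05 travel cm [0.01, -0.18, -9.74] rot deg [0.0, 0.2, -0.1]
t 7.05 travel cm [0.01, -0.18, -14.44] rot deg [0.0, 0.2, -0.1]
```

Emit:
{"name": "play_rows", "arguments": {
  "series": [
    {"grip":0.6,"travel":[0,-0.2,-4.5],"delta_rot":[0,0,0]},
    {"grip":0.6,"travel":[0,-0.2,-9],"delta_rot":[0,0,0]},
    {"grip":0.6,"travel":[0,-0.2,-9.7],"delta_rot":[0,0,0]},
    {"grip":0.6,"travel":[0,-0.2,-9.7],"delta_rot":[0,0,0]},
    {"grip":0.6,"travel":[0,-0.2,-11.2],"delta_rot":[0,0,0]},
    {"grip":0.6,"travel":[0,-0.2,-12.8],"delta_rot":[0,0,0]},
    {"grip":0.6,"travel":[0,-0.2,-14.4],"delta_rot":[0,0,0]},
    {"grip":0.6,"travel":[0,-0.2,-14.4],"delta_rot":[0,0,0]},
    {"grip":0.6,"travel":[0,-0.2,-14.4],"delta_rot":[0,0,0]},
    {"grip":0.6,"travel":[0,-0.2,-14.4],"delta_rot":[0,0,0]}
  ]
}}

```text
time_s: 8.05
tool_pos: [480.3, -239.7, 90.0]
tool_rot: [0.392, 3.111, -0.002]
force: [-0.7, 0.3, 0.2]
width: 50.9
```

Run:
```python
from h import *
o=bot.get_obs(); print(o["force"].round(1)); go(np.array([479,-238.,88]),toolR(-.251,False))
```

```text
[-0.7  0.3  0.2]
t 8.05 travel cm [-0.13, 0.17, -0.2] rot deg [0.1, 0.3, -0.0]
```

Emit:
{"name": "play_rows", "arguments": {
  "series": [
    {"grip":0.6,"travel":[-0.1,0.15,-0.2],"delta_rot":[0,0.3,0]},
    {"grip":0.6,"travel":[-0.1,0.15,-0.2],"delta_rot":[0,0.3,0]},
    {"grip":0.6,"travel":[-0.1,0.15,-0.2],"delta_rot":[0,0.3,0]},
    {"grip":0,"travel":[-0.1,0.15,-0.2],"delta_rot":[0,0.3,0]},
    {"grip":0,"travel":[-0.1,0.15,-0.2],"delta_rot":[0,0.3,0]},
    {"grip":0,"travel":[-0.1,0.15,-0.2],"delta_rot":[0,0.3,0]},
    {"grip":0,"travel":[-0.1,0.15,-0.2],"delta_rot":[0,0.3,0]},
    {"grip":0,"travel":[-0.1,0.15,-0.2],"delta_rot":[0,0.3,0]}
  ],
  "grip_force": 60
}}

```text
time_s: 8.85
tool_pos: [478.0, -237.5, 86.3]
tool_rot: [-0.393, -3.115, 0.001]
force: [0.1, 1.1, 4.2]
width: 22.1
```

Run:
```python
from h import *
o=bot.get_obs(); print(o["tool_pos"],o["force"].round(1),o["width"])
print((R.from_rotvec(o["tool_rot"]).as_matrix()).round(3).tolist())
# pin held: head underside at TCP+~8mm beyond; tip 56 further
go(yk([0,0,56+8+60]),toolR(YAW))
```

```text
[ 478.02863941 -237.46607881   86.29772651] [0.1 1.1 4.2] 22.106351071975013
[[-0.969, 0.248, -0.002], [0.248, 0.969, -0.0], [0.002, -0.001, -1.0]]
t 8.85 travel cm [7.96, 37.59, 18.61] rot deg [-2.0, -30.2, 20.4]
```

Emit:
{"name": "play_rows", "arguments": {
  "series": [
    {"grip":0,"travel":[0,0,4],"delta_rot":[0,0,0]},
    {"grip":0,"travel":[0,0,8.5],"delta_rot":[0,0,0]},
    {"grip":0,"travel":[0.5,2,13],"delta_rot":[0,-1,1]},
    {"grip":0,"travel":[1.5,6,17],"delta_rot":[-0.3,-4.5,3]},
    {"grip":0,"travel":[2.5,11,18.6],"delta_rot":[-0.6,-9,6]},
    {"grip":0,"travel":[3.5,16,18.6],"delta_rot":[-0.9,-13,9]},
    {"grip":0,"travel":[4.5,21,18.6],"delta_rot":[-1.1,-17,11.5]},
    {"grip":0,"travel":[5.5,26,18.6],"delta_rot":[-1.4,-21,14]},
    {"grip":0,"travel":[6.5,30,18.6],"delta_rot":[-1.7,-25,17]},
    {"grip":0,"travel":[7.3,34,18.6],"delta_rot":[-1.9,-28,19]}
  ]
}}

```text
time_s: 9.85
tool_pos: [549.6, 104.6, 271.4]
tool_rot: [-0.119, 2.654, 0.038]
force: [1.3, -1.5, -1.2]
width: 22.5
```

Emit:
{"name": "play_rows", "arguments": {
  "series": [
    {"grip":0,"travel":[0.3,1.9,0],"delta_rot":[-0.1,-1.1,0.7]},
    {"grip":0,"travel":[0.7,3.6,0],"delta_rot":[-0.1,-2.2,1.4]},
    {"grip":0,"travel":[0.7,3.6,0],"delta_rot":[-0.1,-2.2,1.4]},
    {"grip":0,"travel":[0.7,3.6,0],"delta_rot":[-0.1,-2.2,1.4]},
    {"grip":0,"travel":[0.7,3.6,0],"delta_rot":[-0.1,-2.2,1.4]},
    {"grip":0,"travel":[0.7,3.6,0],"delta_rot":[-0.1,-2.2,1.4]},
    {"grip":0,"travel":[0.7,3.6,0],"delta_rot":[-0.1,-2.2,1.4]}
  ]
}}

```text
time_s: 10.55
tool_pos: [558.0, 137.7, 272.1]
tool_rot: [-0.146, 2.615, 0.039]
force: [-0.2, 0.0, -2.2]
width: 21.9
```

Run:
```python
from h import *
o=bot.get_obs(); print(o["tool_pos"],o["qvel"].round(3),o["width"],(yokeR(YAW).T@(o["tool_pos"]-YO)).round(1)); go(yk([0,0,95]),toolR(YAW))
```

```text
[558.04323391 137.69084121 272.07851932] [ 0.003 -0.002  0.001 -0.001 -0.002  0.001] 21.90784597318168 [  0.2  -0.8 123.6]
t 10.55 travel cm [1.4, 0.24, -2.48] rot deg [-0.0, -0.0, 0.1]
```

Emit:
{"name": "play_rows", "arguments": {
  "series": [
    {"grip":0,"travel":[0.7,0.15,-1.2],"delta_rot":[0,0,0]},
    {"grip":0,"travel":[1.4,0.25,-2.5],"delta_rot":[0,0,0]},
    {"grip":0,"travel":[1.4,0.25,-2.5],"delta_rot":[0,0,0]},
    {"grip":0,"travel":[1.4,0.25,-2.5],"delta_rot":[0,0,0]},
    {"grip":0,"travel":[1.4,0.25,-2.5],"delta_rot":[0,0,0]},
    {"grip":0,"travel":[1.4,0.25,-2.5],"delta_rot":[0,0,0]}
  ]
}}

```text
time_s: 11.15
tool_pos: [572.1, 141.0, 247.9]
tool_rot: [-0.148, 2.614, 0.04]
force: [0.7, 0.2, -1.8]
width: 22.4
```

Run:
```python
from h import *
c=bot.camera("wrist"); d=bot.camera("side"); o=bot.get_obs(); Rc=R.from_rotvec(o["tool_rot"]).as_matrix()
print(o["tool_pos"],o["qvel"].round(3),(yokeR(YAW).T@(o["tool_pos"]-YO)).round(1)); go(yk([0,0,95]),toolR(YAW))
tip=o["tool_pos"]+Rc@[0,0,62.3]; und=o["tool_pos"]+Rc@[0,0,6.3]; 
pr=[proj(k,[tip,und,yk([0,0,0]),yk([-20,-22,0]),yk([-20,34,0])]) for k in (c,d)]; print(pr[0].round(1).tolist(),pr[1].round(1).tolist())
np.savez("w4.npz",T=c["world_from_camera"],D=d["world_from_camera"]); cv2.imwrite("pics/w4raw.png",c["img"][:,:,::-1]); cv2.imwrite("pics/d4raw.png",d["img"][:,:,::-1])
h=pr[0][2].astype(int); g=pr[1][2].astype(int)
A=crop(c["img"],h[0]-50,h[1]-60,100,100,6)[:600]; B=crop(d["img"],g[0]-16,g[1]-45,33,100,6)[:600]
cv2.imwrite("pics/w4.png",np.hstack([A,B]))
print(h[0]-50,h[1]-60,g[0]-16,g[1]-45,A.shape,B.shape)
```

```text
[572.00413204 141.14377965 247.77531368] [-0.     0.003  0.002  0.001 -0.003  0.001] [ 0.4  1.1 95.4]
t 11.25 travel cm [-0.0, -0.11, -0.05] rot deg [-0.0, 0.0, -0.0]
[[252.7, 208.7], [253.3, 245.2], [251.0, 194.1], [221.3, 168.3], [296.9, 168.2]] [[278.1, 138.3], [266.4, 120.1], [284.6, 148.7], [280.0, 157.3], [274.0, 147.3]]
201 134 268 103 (600, 600, 3) (600, 198, 3)
```

View pics/w4.png

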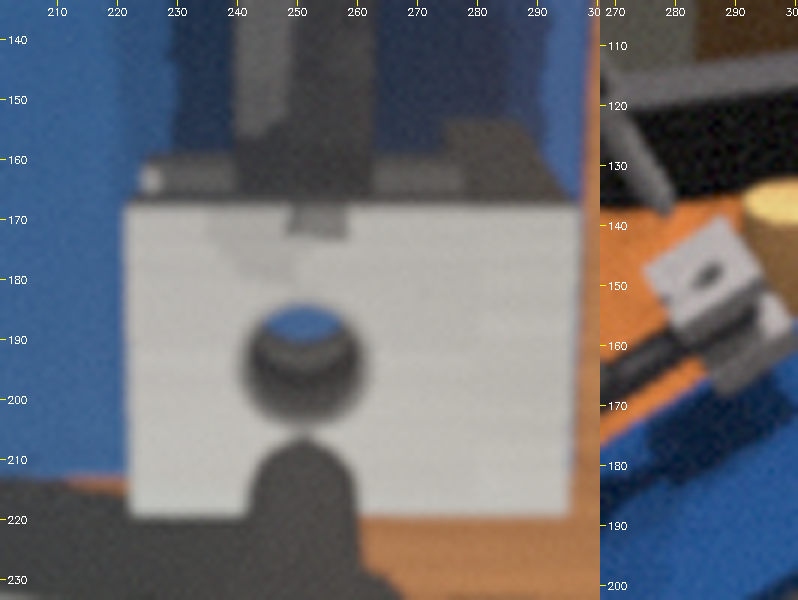

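```bash
cat > sil.py <<'E'
from h import *
from scipy.optimize import least_squares
c=dict(world_from_camera=np.load("w4.npz")["T"],fx=328.0076,fy=328.0076,cx=250.8604,cy=192.9446)
g=cv2.cvtColor(cv2.imread("pics/w4raw.png"),cv2.COLOR_BGR2GRAY)
roi=cv2.resize(g[200:219,236:266],None,fx=6,fy=6,interpolation=cv2.INTER_CUBIC)
m=(roi<125).astype(np.uint8)
cs=max(cv2.findContours(m[:108],cv2.RETR_EXTERNAL,cv2.CHAIN_APPROX_NONE)[0],key=cv2.contourArea)[:,0]
cs=cs[(cs[:,1]<104)&(cs[:,1]>20)]; pts=cs/6+[236-.42,200-.42]; print(len(pts),pts.min(0),pts.max(0))
o=bot.get_obs(); Rc=R.from_rotvec(o["tool_rot"]).as_matrix()
a=np.linspace(0,2*np.pi,60)
def model(p):
    P=[]
    for z,r in((62.3,3),(52.3,6),(8,6)): P.append(np.c_[r*np.cos(a)+p[0],r*np.sin(a)+p[1],np.full(60,z)])
    u=proj(c,np.vstack(P)@Rc.T+o["tool_pos"]); return cv2.convexHull(u.astype(np.float32))
f=lambda p:[cv2.pointPolygonTest(model(p),(float(x),float(y)),True) for x,y in pts]
r=least_squares(f,[0,0],diff_step=.05,x_scale=1,method='trf',loss='soft_l1'); print("pin offset in tool x,y",r.x,np.abs(r.fun).mean())
off=Rc@[*r.x,0]; H=at_z(c,(251.2,194.5),165); print("hole seen",H, "in yoke frame pin axis:",(yokeR(YAW).T@(o["tool_pos"]+off-YO)).round(2),"hole",(yokeR(YAW).T@(H-YO)).round(2))
print("world shift to hole:",(H-(o["tool_pos"]+off)).round(2), "minus axial:", end=' ')
M=yokeR(YAW); d=M.T@(H-(o["tool_pos"]+off)); print(d.round(2),(M@[d[0],d[1],0]).round(2), "axis z",M[:,2].round(3), "tilt",np.degrees(np.arccos(-Rc[:,2]@M[:,2])).round(2))
E
python3 sil.py
```

```text
158 [242.08       206.24666667] [259.91333333 216.74666667]
pin offset in tool x,y [0. 0.] 1.863622686103782
hole seen [619.6104794  145.57361005 165.        ] in yoke frame pin axis: [ 0.36  1.09 95.37] hole [ 0.37  0.13 -0.21]
world shift to hole: [ 47.61   4.43 -82.78] minus axial: [ 1.000e-02 -9.700e-01 -9.559e+01] [ 0.12 -0.96  0.01] axis z [-0.497 -0.056  0.866] tilt 0.04
```

```bash
sed -i 's/^r=least_squares.*/from scipy.optimize import minimize\nr=minimize(lambda p:np.abs(f(p)).mean(),[0.5,-0.5],method="Nelder-Mead"); print("pin offset in tool x,y",r.x,r.fun)/' sil.py; python3 sil.py
```

```text
158 [242.08       206.24666667] [259.91333333 216.74666667]
pin offset in tool x,y [-1.79276539 -1.1639915 ] 0.38515067250424434
hole seen [619.6104794  145.57361005 165.        ] in yoke frame pin axis: [ 2.150e+00 -7.000e-02  9.537e+01] hole [ 0.37  0.13 -0.21]
world shift to hole: [ 45.93   5.41 -83.67] minus axial: [ -1.78   0.2  -95.59] [-1.56  0.02 -0.89] axis z [-0.497 -0.056  0.866] tilt 0.04
```

Emit:
{"name": "play_rows", "arguments": {
  "series": [
    {"grip":0,"travel":[-0.15,0,-0.1],"delta_rot":[0,0,0]},
    {"grip":0,"travel":[0.6,0.1,-1.4],"delta_rot":[0,0,0]},
    {"grip":0,"travel":[1.1,0.15,-2.25],"delta_rot":[0,0,0]},
    {"grip":0,"travel":[1.1,0.15,-2.25],"delta_rot":[0,0,0]},
    {"grip":0,"travel":[1.1,0.15,-2.25],"delta_rot":[0,0,0]},
    {"grip":0,"travel":[1.35,0.17,-2.7],"delta_rot":[0,0,0]},
    {"grip":0,"travel":[1.6,0.2,-3.1],"delta_rot":[0,0,0]},
    {"grip":0,"travel":[1.85,0.22,-3.55],"delta_rot":[0,0,0]},
    {"grip":0,"travel":[1.85,0.22,-3.55],"delta_rot":[0,0,0]},
    {"grip":0,"travel":[1.85,0.22,-3.55],"delta_rot":[0,0,0]}
  ]
}}

```text
time_s: 12.25
tool_pos: [590.3, 143.3, 211.2]
tool_rot: [-0.148, 2.616, 0.04]
force: [0.5, -0.2, -1.0]
width: 22.6
```

```bash
cat > st.py <<'E'
from h import *
o=bot.get_obs(); M=yokeR(YAW); Rc=R.from_rotvec(o["tool_rot"]).as_matrix()
print("t",o["time_s"],"tcp",(M.T@(o["tool_pos"]-YO)).round(2),"pin",(M.T@(o["tool_pos"]+Rc@[-1.8,-1.16,0]-YO)).round(2),"F",(M.T@o["force"]).round(1),"w",round(o["width"],1),"tilt",np.degrees(np.arccos(-Rc[:,2]@M[:,2])).round(2))
E
python3 st.py
```

```text
t 12.25 tcp [-1.92  1.13 54.49] pin [-1.200e-01 -3.000e-02  5.448e+01] F [-0.1 -0.3 -1.1] w 22.6 tilt 0.08
```

Emit:
{"name": "play_rows", "arguments": {
  "series": [
    {"grip":0,"travel":[0.25,0.03,-0.43],"delta_rot":[0,0,0]},
    {"grip":0,"travel":[0.5,0.06,-0.87],"delta_rot":[0,0,0]},
    {"grip":0,"travel":[0.75,0.08,-1.3],"delta_rot":[0,0,0]},
    {"grip":0,"travel":[1.0,0.11,-1.73],"delta_rot":[0,0,0]},
    {"grip":0,"travel":[1.0,0.11,-1.73],"delta_rot":[0,0,0]},
    {"grip":0,"travel":[1.0,0.11,-1.73],"delta_rot":[0,0,0]}
  ]
}}

```text
time_s: 12.85
tool_pos: [600.4, 144.4, 193.9]
tool_rot: [-0.148, 2.616, 0.04]
force: [-0.7, 0.5, -1.4]
width: 22.4
```

```bash
python3 st.py
```

```text
t 12.85 tcp [-1.85  1.11 34.44] pin [-0.05 -0.05 34.44] F [-1.3  0.6 -0.9] w 22.4 tilt 0.08
```

Emit:
{"name": "play_rows", "arguments": {
  "series": [
    {"grip":0,"travel":[0.25,0.03,-0.43],"delta_rot":[0,0,0]},
    {"grip":0,"travel":[0.5,0.06,-0.87],"delta_rot":[0,0,0]},
    {"grip":0,"travel":[0.75,0.08,-1.3],"delta_rot":[0,0,0]},
    {"grip":0,"travel":[1.0,0.11,-1.73],"delta_rot":[0,0,0]},
    {"grip":0,"travel":[1.2,0.13,-2.08],"delta_rot":[0,0,0]},
    {"grip":0,"travel":[1.2,0.13,-2.08],"delta_rot":[0,0,0]},
    {"grip":0,"travel":[1.2,0.13,-2.08],"delta_rot":[0,0,0]}
  ]
}}

```text
time_s: 13.55
tool_pos: [612.4, 145.7, 173.2]
tool_rot: [-0.148, 2.616, 0.04]
force: [-0.1, -0.7, -2.3]
width: 22.4
```

```bash
python3 st.py
```

```text
t 13.55 tcp [-1.75  1.04 10.47] pin [ 0.05 -0.12 10.47] F [-1.3 -0.7 -1.9] w 22.4 tilt 0.07
```

Everything is smooth so far. Now the last 4 mm, plus a little to feel the seat.

Emit:
{"name": "play_rows", "arguments": {
  "series": [
    {"grip":0,"travel":[0.1,0.01,-0.17],"delta_rot":[0,0,0]},
    {"grip":0,"travel":[0.2,0.02,-0.35],"delta_rot":[0,0,0]},
    {"grip":0,"travel":[0.23,0.02,-0.4],"delta_rot":[0,0,0]},
    {"grip":0,"travel":[0.23,0.02,-0.4],"delta_rot":[0,0,0]},
    {"grip":0,"travel":[0.23,0.02,-0.4],"delta_rot":[0,0,0]}
  ]
}}

```text
time_s: 14.05
tool_pos: [614.8, 145.9, 169.9]
tool_rot: [-0.148, 2.614, 0.04]
force: [-2.6, -0.3, 2.3]
width: 22.0
```

```bash
python3 st.py
```

```text
t 14.05 tcp [-1.32  1.04  6.4 ] pin [ 0.48 -0.12  6.4 ] F [-1.1 -0.   3.4] w 22.0 tilt 0.03
```

Emit:
{"name": "play_rows", "arguments": {
  "series": [
    {"grip":0,"travel":[0.05,0,-0.09],"delta_rot":[0,0,0]},
    {"grip":0,"travel":[0.05,0,-0.09],"delta_rot":[0,0,0]},
    {"grip":0,"travel":[0.05,0,-0.09],"delta_rot":[0,0,0]}
  ]
}}

```text
time_s: 14.35
tool_pos: [614.8, 146.0, 169.8]
tool_rot: [-0.148, 2.614, 0.04]
force: [-9.1, -0.3, 10.7]
width: 21.9
```

```bash
python3 st.py
```

```text
t 14.35 tcp [-1.34  1.06  6.3 ] pin [ 0.46 -0.1   6.3 ] F [-2.5  0.8 13.8] w 21.9 tilt 0.04
```

The head is seated: the push gives 14 N and no motion. Next I'll release and retract.

Emit:
{"name": "play_rows", "arguments": {
  "series": [
    {"grip":0.6,"travel":[0,0,0],"delta_rot":[0,0,0]},
    {"grip":0.6,"travel":[0,0,0],"delta_rot":[0,0,0]},
    {"grip":0.6,"travel":[0,0,0],"delta_rot":[0,0,0]},
    {"grip":0.6,"travel":[0,0,0],"delta_rot":[0,0,0]},
    {"grip":0.6,"travel":[-1,-0.1,1.7],"delta_rot":[0,0,0]},
    {"grip":0.6,"travel":[-2.5,-0.3,4.3],"delta_rot":[0,0,0]},
    {"grip":0.6,"travel":[-4.5,-0.5,7.8],"delta_rot":[0,0,0]},
    {"grip":0.6,"travel":[-6,-0.7,10.4],"delta_rot":[0,0,0]},
    {"grip":0.6,"travel":[-6,-0.7,10.4],"delta_rot":[0,0,0]},
    {"grip":0.6,"travel":[-6,-0.7,10.4],"delta_rot":[0,0,0]}
  ]
}}

```text
time_s: 15.35
tool_pos: [555.4, 139.0, 273.3]
tool_rot: [-0.148, 2.613, 0.04]
force: [0.6, -0.1, -0.5]
width: 51.3
```

Run:
```python
from h import *
c=bot.camera("wrist"); s=bot.camera("scene"); d=bot.camera("side"); o=bot.get_obs(); print(o["time_s"],o["width"],o["force"].round(1))
for k in (c,s,d): print(proj(k,[yk([0,0,36]),yk([0,0,0]),yk([0,0,-38]),yk([-60,0,27])]).round(1).tolist())
h=proj(c,yk([0,0,36]))[0].astype(int)
A=crop(c["img"],h[0]-60,max(h[1]-80,0),100,100,4); B=crop(s["img"],265,165,70,86,3.5)[:300]; C=crop(d["img"],240,120,100,75,4)
A=A[:400,:400]; C=cv2.resize(C,(400,300)); B=cv2.copyMakeBorder(B,0,0,0,400-B.shape[1],0)
cv2.imwrite("pics/f.png",np.hstack([A,np.vstack([C,B])[:600][:400] if 0 else cv2.copyMakeBorder(C,0,100,0,0,0)]))
cv2.imwrite("pics/f.png",np.hstack([cv2.copyMakeBorder(A,0,200,0,0,0),np.vstack([C,B])])); print(h)
```

```text
15.5 51.55817194639084 [-0.5 -0.9  0.2]
[[251.3, 198.6], [251.2, 186.1], [251.2, 175.9], [251.2, 115.2]]
[[310.2, 195.8], [309.6, 211.0], [308.9, 226.4], [304.6, 186.1]]
[[277.5, 137.6], [284.6, 148.7], [291.7, 160.0], [258.1, 154.3]]
[251 198]
```

View pics/f.png

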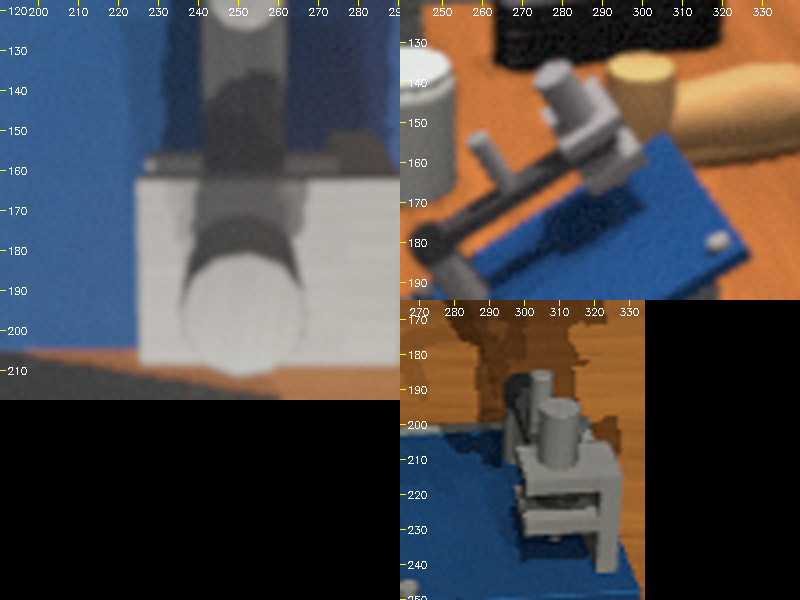

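The pin head's top is at (251.0,195.8) in the wrist view, predicted (251.3,198.6). That is about 2 mm down-slope, which fits the pin resting in its clearance. The head sits flat on the ear, the tip shows below the lower ear in the scene view, and the post is where a home link puts it. I'm handing in.

Run:
```python
from workcell import bot
bot.close_job(); print(bot.get_obs()["time_s"])
```

```text
the job is handed in; nothing more can be done
the job is handed in; nothing more can be done
```

The link is home, and the narrow-headed pin is pushed through both ears and the eye, seated and released. I handed the job in at about 15.5 s of the 51 s; no verdict is reported.

**How it went:**
- **Link:** I swung it by its post until it met the end stop, where pushing further raised the force to 15 N.
- **Pin:** I measured how it sat in the jaws with the wrist camera and corrected 1.8 mm before inserting. It went in with under 3 N. The head met the upper ear within 0.1 mm of the expected depth, and a 14 N push moved it no further.

**Last checks, after letting go:**
- The post was within about 1 px of where a home link puts it.
- The head looked flush, and the tip showed below the lower ear.
- The gripper was clear, with the force reading near zero.
- **One disagreement:** the head's top appeared about 2 mm down-slope of the ideal axis. That fits the pin resting on the lower side of its 3 mm clearance, and is inside the 4 mm limit.
- I did not re-measure the wide-headed pin, wrench, can and washer. I noticed no contact with them in the moves.

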